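Lower the ratchet jack

ROBOT

A 6-joint arm with a two-finger parallel gripper is mounted at the origin on a cart in front of the work surface, level with it; the furniture and walls round the work are solid. World frame = base frame: x ahead of the robot, y to its left, z up, the work surface at z = 0. Lengths are in m, angles in rad, forces in N, time in s.
With the tool pointing down it reaches from about 0.375 to 0.9 m from the base axis. Payload 3.1 kg.
Tool frame: the origin (TCP) lies between the finger pads; the fingertips stand 17 mm ahead of it and the grasp point (between the pads) lies 2 mm behind it; z points along the fingers, y is the line along which they close (so a half turn about z gives the same grasp; the last joint's range is limited). The gripper opens to 85 mm and grips with 20 to 120 N. Pads are 22 mm wide; open, the fingers measure 114 mm over their backs; the gripper's body (76 mm by 85 mm) begins 54 mm behind the grasp point. The pads swing forward as they close: fully open they stand 13 mm farther back than shut.
Start: joints at [-1.31, 0.527, 1.433, -0, 1.181, -0.178], TCP at [0.266, -0.565, 0.248] pointing down, gripper open.
Joint ranges: [-3.08, 3.08], [-0.75, 2.2], [0.22, 2.44], [-1.43, 4.57], [0, 2.65], [-2.85, 2.85]. Speed limits (rad/s): [2.79, 2.79, 3.14, 3.14, 3.14, 3.14].

INTERFACE

Orientations are given as a unit quaternion [x, y, z, w].
In Python, from station import sense, vision, order gives the robot as it stands.
- The arm moves only by the shell command python3 -m crank 'ROWS' [OPENING] [FORCE]. ROWS is JSON, a list of rows, each an object with "dp": the shift along the world's x, y, z in units of 30 mm (1.0 is 30 mm), a list of three; "angular": the turn, a rotation vector about the world's x, y, z in degrees, a list of three. In form: [{"dp": [dx, dy, dz], "angular": [ax, ay, az]}, ...]. A call has 1 to 20 rows; each row shifts and turns the commanded pose from where the row before left it; what a row does not reach is not made up. A row lasts 1/10 s, in which the tool goes at most 50 mm and 8.59 degrees, less where a joint would pass 70% of its speed; a pose out of reach is approached as far as the arm can. A call is refused whole if a number of a shift passes 1 or a number of a turn 8.59, either way. A call with a gripper value outside its range is refused whole. OPENING is the closure, from 0 (fully open) to 1 (shut), set as the call begins (- or left out, the last holds). The fingers move at their own pace and stop on an object; FORCE is the grip in N (left out, the last holds). Time passes only in rows, so rows that do not move let the fingers close. It gives the time, the measured TCP pose, the force, the opening and the grip force at its end, in the units of the state.
- sense(): the state, without advancing time (a new reading comes with each control period).
- vision.snapshot(name): name is "side" or "top"; returns a dict with "image" (400x640x3 uint8, blue, green, red), "range_z" (400x640 float32, m along the optical axis (not along the pixel's ray), 0 where there is no reading), "mtx" (3x3 intrinsics, pixels), "pose" (4x4, takes a point from camera to world coordinates). Camera axes: x right, y down, z forward; pixel columns grow to the right and rows downward; lengths in m; the calibration is good to about 2 mm. A picture is of the moment at which its call begins.
- order.sign_off(): hands the job in; it is judged then, once.
The state is a dict: "t": time; "q": joint angles; "qd": joint speeds; "tau": joint torques, N m; "tcp_pos": TCP position; "tool_rot": TCP orientation; "force": force on the tool from outside, world axes, zero at the start; "ft_torque": the same for the moment, N m; "finger_gap": opening from 0.0 (shut) to 1.0 (fully open); "gripper_force": force on a finger pad.
Only numpy, scipy, OpenCV 4.12 (cv2) and the standard library are available. Lean on these libraries where they do the work, as an engineer would, in place of code of your own. Each camera call takes 0.05 s, during which the arm holds its last target. There are 200 camera calls.

TASK

The small ratchet jack bolted to the bench is still propped up; lower it with the fingertips. Press the pad of its rocking pawl that is nearer the toothed wheel fully down, so that the pawl tips clear of the teeth, then push the arm down by its crossbar, past the teeth, until it lies level on the rubber stop. Last press the other pad of the pawl fully down so that the pawl is back in the teeth; do not lift the arm, and leave the things around it where they are.

Things in the scene. Friction and masses are not known exactly. Their poses are not given: they have to be found in the camera images.
- jack: the fixed jack: a grey base plate 260 x 90 x 12 mm bolted to the bench, with two pairs of grey bearing cheeks, a black toothed wheel, a steel arm ending in a crossbar, and a steel rocking pawl. Origin on the bench surface straight below the arm's hinge axis (the plate reaches from x = -85 to +175 mm); its x axis points level from the arm's side towards the pawl, its y axis is parallel to both hinge axes and the crossbar, z is up
- wheel_hub (a point): centre of the toothed wheel, on the arm's hinge axis, 90 mm above the bench; the wheel's outer radius is 50 mm and it is 12 mm thick
- crossbar (a point): middle of the crossbar on the arm's end, 130 mm from the hinge axis. The bar is round and 100 mm long; at its middle is a steel hub 20 mm long and 26 mm in diameter, to push on from above (rubber sleeves 20 mm in diameter on each side of it). It moves on a circle about wheel_hub and ends 90 mm above the bench
- jack_arm (a joint): angle of the arm above level in rad: 0 = level, on its rubber stop (the lower limit); starts between 0.53 and 0.67; upper limit 1.0. In the jack's frame the crossbar stands at x = -130 mm * cos(angle), z = 90 mm + 130 mm * sin(angle). The hinge is stiff: the arm stays where it is left, and about 3 to 6 N on the crossbar moves it down. With the pawl in the teeth it goes down at most 0.2 rad and is then blocked
- front_pad (a point): top centre of the pawl's pad nearer the toothed wheel (rubber faced, 34 mm along the jack's x, 30 mm wide), about 75 mm from the hinge axis towards +x and about 120 to 130 mm above the bench. Pressing it about 10 mm down (some 2 to 6 N) tips the pawl's nose out of the teeth; the pawl has a stiff pivot and stays as it is left
- rear_pad (a point): top centre of the pawl's other pad, of the same size, 77 mm beyond the front pad along the jack's x. Pressing it about 10 mm down (some 2 to 6 N) puts the nose back into the teeth when the arm lies on its stop
- jack_pawl (a joint): tip of the pawl in rad: 0 = nose fully in the teeth (rear pad down), 0.26 = fully free (front pad down); clear of the teeth from about 0.12
- jar_of_flux: bystander: loose jar of flux with a green cap, 50 mm across, 57 mm tall, origin under its centre
- steel_block: bystander: loose square steel bench block, 68 x 68 x 19 mm, origin under its centre
- small_glass: bystander: loose small open glass jar, 39 mm across, 42 mm tall, origin under its centre

How it is judged:
By the outcome, as a careful person would: the job done as asked, in the order asked, and still so for the second after the job is handed in, with the robot touching nothing.
It also fails if it takes over 48 s, if anything falls off the work surface, if the arm or the gripper's body presses on something with over 40 N, if the wrist force passes 120 N, or if a joint passes its speed limit or range.

## Working session

There is one attempt and no reset: what is moved stays moved. The work goes in short steps, Python scripts to look and compute and a shell command to move; the robot and the scene stay as the last step left them, time stands still between calls to the robot, and variables do not carry over. Pictures are saved under pics/ and viewed, at most 10 in all, crops included, and the job is handed in when it is done.

```bash
mkdir -p pics; python3 - <<'E'
from station import sense, vision
import cv2,numpy as np
for n in("side","top"):
    s=vision.snapshot(n); cv2.imwrite(f"pics/{n}0.png",s["image"]); np.savez(f"{n}0.npz",**s)
    print(n,s["mtx"].round(1).tolist(),s["pose"].round(3).tolist())
s=sense();print(s["t"],s["tcp_pos"],s["tool_rot"],s["force"])
E
```

```text
side [[438.4, 0.0, 320.9], [0.0, 438.4, 205.1], [0.0, 0.0, 1.0]] [[1.0, -0.017, 0.01, 0.547], [-0.018, -0.536, 0.844, -0.528], [-0.009, -0.844, -0.536, 0.564], [0.0, 0.0, 0.0, 1.0]]
top [[396.6, 0.0, 322.7], [0.0, 396.6, 205.2], [0.0, 0.0, 1.0]] [[0.01, -0.997, 0.073, 0.496], [-1.0, -0.01, 0.003, 0.207], [-0.002, -0.073, -0.997, 0.943], [0.0, 0.0, 0.0, 1.0]]
0.1 [ 0.26596862 -0.56490329  0.24741357] [ 9.75919371e-01  2.18129318e-01 -2.95621125e-05 -9.90133911e-04] [-0.1428757   0.76376961 -0.37890366]
```

View pics/side0.png

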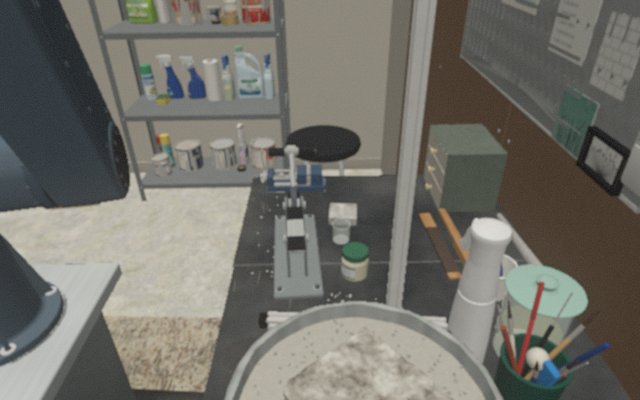

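View pics/top0.png

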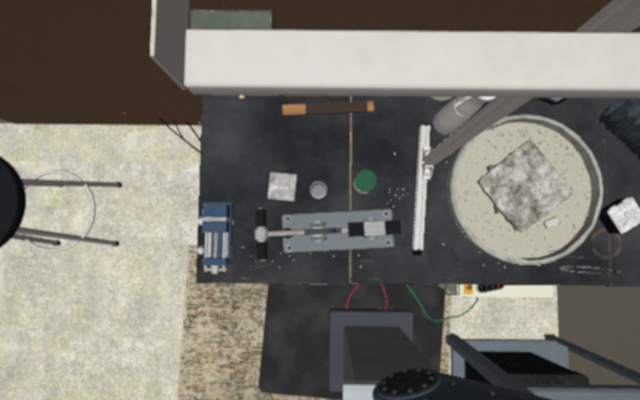

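Side view: jack plate corners at about (277,220)–(322,290), with the black pads at (295,212) and (296,242) and the crossbar near (290,152). Top view: plate spans (283,215)–(393,250), crossbar hub is at (261,234), and the black pads are at about (355,229) and (393,227). The jack's x axis points along roughly world -y. Next I'll measure these points.

```bash
cat > h.py <<'E'
import numpy as np,cv2
from station import sense,vision
def pts(s):
    z=s["range_z"]; K=s["mtx"]; v,u=np.mgrid[:400,:640]
    P=np.stack([(u-K[0,2])/K[0,0]*z,(v-K[1,2])/K[1,1]*z,z],-1)
    W=P@s["pose"][:3,:3].T+s["pose"][:3,3]; W[z==0]=np.nan
    return W
E
python3 - <<'E'
from h import *
np.set_printoptions(precision=3,suppress=True)
S={n:dict(np.load(n+"0.npz")) for n in("top","side")}
W=pts(S["top"])
for n,(u,v) in dict(hub=(261,234),bar1=(262,212),bar2=(261,256),arm=(300,232),p1=(355,229),grey=(374,228),p2=(393,227),p2l=(385,227),jar=(365,181),glass=(318,190),block=(282,186),beam=(400,60),tube=(480,115),tube2=(560,60),bowl=(580,140),bluevise=(215,235),white=(422,200),sq=(525,185)).items():
    print(n,W[v,u])
W2=pts(S["side"])
for n,(u,v) in dict(hub=(291,152),far=(295,212),near=(296,242),mid=(296,227),post=(412,150),posttop=(422,20),postlow=(398,290)).items(): print("side",n,W2[v,u])
# plate: grey at z~12mm
m=(abs(W[...,2]-.012)<.006)&(W[...,1]<.5)&(W[...,1]>0)&(W[...,0]>.3)&(W[...,0]<.52)
g=S["top"]["image"].astype(int).mean(2)>85
M=(m&g).astype(np.uint8); n,l,st,c=cv2.connectedComponentsWithStats(M)
k=np.argsort(-st[1:,4])[:3]+1; print(st[k])
q=W[np.isin(l,k[:1])][:,:2]; print(cv2.minAreaRect((q).astype(np.float32)),q.min(0),q.max(0))
for nm,i,WW in(("t",S["top"]["image"],W),("s",S["side"]["image"],W2)):
    cv2.imwrite(f"pics/crop_{nm}.png",cv2.resize(i[195:265,240:410] if nm=="t" else i[130:300,250:380],None,fx=4.5 if nm=="t" else 3.5,fy=4.5 if nm=="t" else 3.5,interpolation=cv2.INTER_CUBIC))
E
```

```text
hub [0.495 0.329 0.171]
bar1 [0.538 0.328 0.166]
bar2 [0.452 0.328 0.169]
arm [0.5   0.256 0.122]
p1 [0.507 0.143 0.126]
grey [0.509 0.102 0.116]
p2 [0.512 0.063 0.115]
p2l [0.512 0.079 0.117]
jar [0.615 0.116 0.061]
glass [ 0.601  0.221 -0.001]
block [0.607 0.306 0.018]
beam [0.609 0.159 0.693]
tube [ 0.668 -0.015  0.385]
tube2 [0.61  0.055 0.693]
bowl [ 0.703 -0.342  0.102]
bluevise [0.491 0.455 0.034]
white [ 0.578 -0.023  0.016]
sq [ 0.604 -0.219  0.107]
side hub [0.495 0.318 0.161]
side far [0.508 0.14  0.125]
side near [0.512 0.064 0.115]
side mid [0.511 0.103 0.118]
side post [ 0.668 -0.03   0.327]
side posttop [ 0.663 -0.029  0.479]
side postlow [ 0.668 -0.039  0.099]
[[ 283  233  111   20 1487]
 [ 282  224   30    7  157]
 [ 207  233    7   25  109]]
((0.47862187027931213, 0.17315740883350372), (0.0395943783223629, 0.25910741090774536), 2.9839999675750732) [0.453 0.044] [0.499 0.302]
```

View pics/crop_t.png

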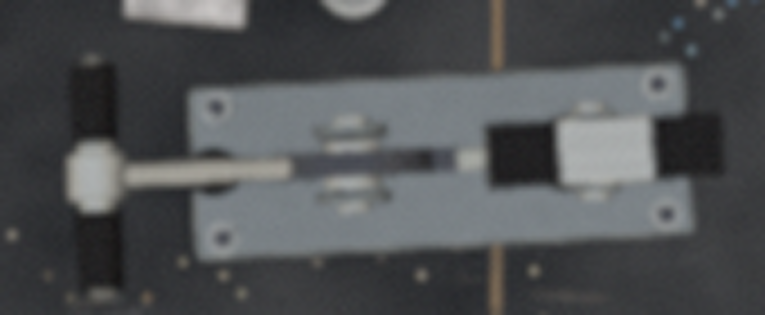

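View pics/crop_s.png

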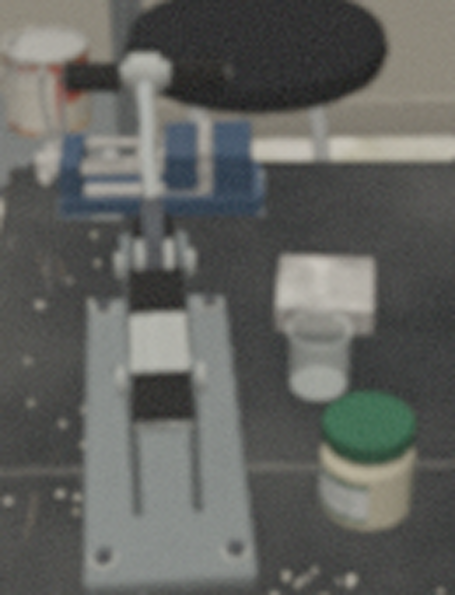

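Both crops confirm the layout: the front pad is the far black one, next to the wheel, and the rear pad is the near one. Measured values:

| Point | World position (m) |
|---|---|
| Front pad | (0.507, 0.141, 0.126) |
| Rear pad | (0.5115, 0.064, 0.115) |
| Crossbar hub top | (0.495, 0.329, 0.171), arm angle about 0.54 |

These fit the given sizes: the pads are 77 mm apart and the crossbar is 113 mm from the hinge horizontally. I'll set out with the gripper shut.

```bash
python3 -m crank '[{"dp":[0.27,0.8,0],"angular":[0,0,3.4]},{"dp":[0.27,0.8,0],"angular":[0,0,3.4]},{"dp":[0.27,0.8,0],"angular":[0,0,3.4]},{"dp":[0.27,0.8,0],"angular":[0,0,3.4]},{"dp":[0.27,0.8,0],"angular":[0,0,3.4]},{"dp":[0.27,0.8,0],"angular":[0,0,3.4]},{"dp":[0.27,0.8,0],"angular":[0,0,3.4]},{"dp":[0.27,0.8,0],"angular":[0,0,3.4]},{"dp":[0.27,0.8,0],"angular":[0,0,3.4]},{"dp":[0.27,0.8,0],"angular":[0,0,3.4]},{"dp":[0.27,0.8,0],"angular":[0,0,3.4]},{"dp":[0.27,0.8,0],"angular":[0,0,3.4]},{"dp":[0.27,0.8,0],"angular":[0,0,3.4]},{"dp":[0.27,0.8,0],"angular":[0,0,3.4]},{"dp":[0.27,0.8,0],"angular":[0,0,3.4]},{"dp":[0.27,0.8,0],"angular":[0,0,3.4]},{"dp":[0.27,0.8,0],"angular":[0,0,3.4]},{"dp":[0.27,0.8,0],"angular":[0,0,3.4]},{"dp":[0.27,0.8,0],"angular":[0,0,3.4]},{"dp":[0.27,0.8,0],"angular":[0,0,3.4]}]' 1 20
```

```text
t: 2.1
tcp_pos: [0.4281, -0.0844, 0.2481]
tool_rot: [0.686, 0.727, -0.0, -0.0]
force: [0.1, 1.2, -0.0]
finger_gap: 0.003
gripper_force: 0.0
```

```bash
python3 -m crank '[{"dp":[0.27,0.75,0],"angular":[0,0,0]},{"dp":[0.27,0.75,0],"angular":[0,0,0]},{"dp":[0.27,0.75,0],"angular":[0,0,0]},{"dp":[0.27,0.75,0],"angular":[0,0,0]},{"dp":[0.27,0.75,-0.2],"angular":[0,0,0]},{"dp":[0.27,0.75,-0.3],"angular":[0,0,0]},{"dp":[0.27,0.75,-0.3],"angular":[0,0,0]},{"dp":[0.27,0.75,-0.3],"angular":[0,0,0]},{"dp":[0.27,0.75,-0.3],"angular":[0,0,0]},{"dp":[0.27,0.75,-0.3],"angular":[0,0,0]},{"dp":[0,0,-0.3],"angular":[0,0,0]},{"dp":[0,0,0],"angular":[0,0,0]}]'
python3 - <<'E'
from h import *
t=vision.snapshot("top")["image"][170:270,240:440]; s=vision.snapshot("side")["image"][110:300,230:390]
a=cv2.resize(t,(700,350)); b=cv2.resize(s,None,fx=1.84,fy=1.84)[:350]
o=np.zeros((600,700,3),np.uint8); o[:260]=cv2.resize(t,(700,350))[50:310]; o[260:600,:286]=cv2.resize(s,(286,340)); cv2.imwrite("pics/c1.png",o); print(sense()["force"],sense()["tcp_pos"])
E
```

```text
t: 3.3
tcp_pos: [0.5077, 0.1395, 0.1868]
tool_rot: [0.687, 0.727, -0.002, -0.001]
force: [-1.3, -0.5, -0.2]
finger_gap: -0.0
gripper_force: 0.0
[ 0.54114583 -0.19125773 -0.18096419] [0.50843928 0.13882757 0.1879683 ]
```

View pics/c1.png

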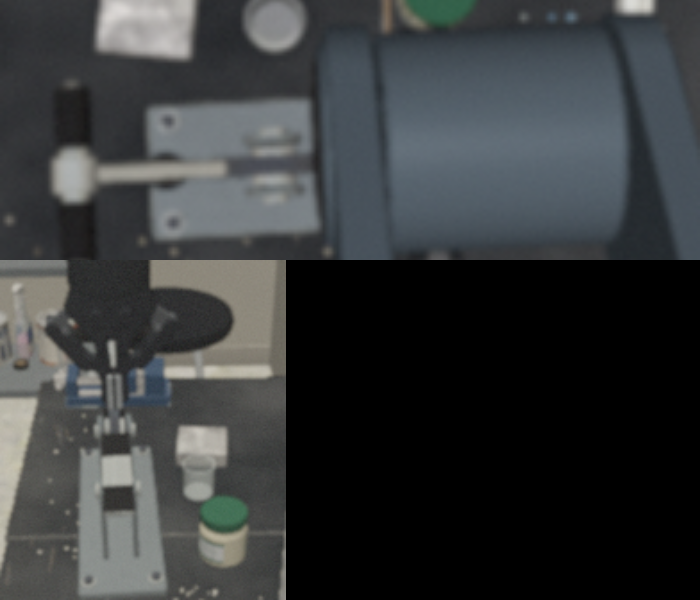

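The shut fingertips are centred sideways over the front pad (side-view composite, tips about (115,400), pad (117,443)). Now descending.

```bash
python3 -m crank '[{"dp":[0,0.03,-0.3],"angular":[0,0,0]},{"dp":[0,0,-0.4],"angular":[0,0,0]},{"dp":[0,0,-0.4],"angular":[0,0,0]},{"dp":[0,0,-0.2],"angular":[0,0,0]},{"dp":[0,0,-0.1],"angular":[0,0,0]},{"dp":[0,0,0],"angular":[0,0,0]}]'; python3 -m crank '[{"dp":[0,0,-0.1],"angular":[0,0,0]},{"dp":[0,0,-0.1],"angular":[0,0,0]},{"dp":[0,0,0],"angular":[0,0,0]}]';python3 -m crank '[{"dp":[0,0,-0.07],"angular":[0,0,0]},{"dp":[0,0,-0.07],"angular":[0,0,0]},{"dp":[0,0,0],"angular":[0,0,0]}]'
```

```text
t: 4.0
tcp_pos: [0.5088, 0.1403, 0.1457]
tool_rot: [0.687, 0.727, -0.0, -0.0]
force: [-0.4, 0.3, 0.0]
finger_gap: 0.003
gripper_force: 0.0
t: 4.3
tcp_pos: [0.5094, 0.1406, 0.1404]
tool_rot: [0.687, 0.727, 0.0, 0.0]
force: [0.3, -0.4, -0.5]
finger_gap: 0.002
gripper_force: 0.0
t: 4.6
tcp_pos: [0.5094, 0.1409, 0.1364]
tool_rot: [0.687, 0.726, 0.001, 0.0]
force: [-0.4, 2.8, 2.7]
finger_gap: -0.001
gripper_force: 1.6
```

```bash
python3 -m crank '[{"dp":[0,0,-0.07],"angular":[0,0,0]},{"dp":[0,0,-0.07],"angular":[0,0,0]},{"dp":[0,0,0],"angular":[0,0,0]}]'; python3 -m crank '[{"dp":[0,0,-0.07],"angular":[0,0,0]},{"dp":[0,0,0],"angular":[0,0,0]}]';python3 -m crank '[{"dp":[0,0,-0.07],"angular":[0,0,0]},{"dp":[0,0,0],"angular":[0,0,0]}]'
```

```text
t: 4.9
tcp_pos: [0.5095, 0.1426, 0.1332]
tool_rot: [0.688, 0.726, 0.002, -0.001]
force: [-1.5, 9.4, 10.1]
finger_gap: -0.001
gripper_force: 5.6
t: 5.1
tcp_pos: [0.5096, 0.1428, 0.1328]
tool_rot: [0.688, 0.726, 0.002, -0.0]
force: [-4.6, 10.1, 24.1]
finger_gap: 0.0
gripper_force: 11.8
t: 5.3
tcp_pos: [0.5097, 0.1429, 0.1324]
tool_rot: [0.688, 0.726, 0.003, -0.0]
force: [-7.7, 10.7, 34.6]
finger_gap: 0.001
gripper_force: 18.1
```

```bash
python3 -m crank '[{"dp":[0,0,0.3],"angular":[0,0,0]},{"dp":[0,0,0.6],"angular":[0,0,0]},{"dp":[0,0,0.9],"angular":[0,0,0]},{"dp":[0,0,0.3],"angular":[0,0,0]},{"dp":[0,0,0],"angular":[0,0,0]}]'
python3 - <<'E'
from h import *
np.set_printoptions(precision=4,suppress=True)
s=vision.snapshot("side"); W=pts(s); W0=pts(dict(np.load("side0.npz")))
for w in(W0,W):
  for y in np.arange(.045,.17,.01):
    m=(abs(w[...,1]-y)<.004)&(abs(w[...,0]-.511)<.008)&(w[...,2]>.09)&(w[...,2]<.14); print(round(y,3),np.round(np.median(w[m][:,2]) if m.any() else np.nan,4),end='; ')
  print()
E
```

```text
t: 5.8
tcp_pos: [0.5099, 0.1402, 0.1916]
tool_rot: [0.687, 0.727, 0.001, 0.001]
force: [-0.6, -0.2, 0.4]
finger_gap: 0.001
gripper_force: 0.0
0.045 0.1108; 0.055 0.1143; 0.065 0.1157; 0.075 0.1167; 0.085 0.1154; 0.095 0.1162; 0.105 0.1175; 0.115 0.1189; 0.125 0.1222; 0.135 0.1245; 0.145 0.1262; 0.155 0.1266; 0.165 nan; 
0.045 nan; 0.055 0.1248; 0.065 0.1263; 0.075 0.1252; 0.085 0.1246; 0.095 0.1188; 0.105 0.1172; 0.115 0.1161; 0.125 0.1151; 0.135 0.1165; 0.145 0.1163; 0.155 0.1146; 0.165 0.1133;
```

The pawl is fully tipped: the front pad is at 0.1155 and the rear at 0.1255, a change of about 0.26 rad. Next I'll go over the crossbar hub.

```bash
python3 -m crank '[{"dp":[0,0,0.6],"angular":[0,0,0]},{"dp":[0,0.2,0.5],"angular":[0,0,0]},{"dp":[-0.06,0.7,0],"angular":[0,0,0]},{"dp":[-0.06,0.7,0],"angular":[0,0,0]},{"dp":[-0.06,0.7,0],"angular":[0,0,0]},{"dp":[-0.06,0.7,0],"angular":[0,0,0]},{"dp":[-0.06,0.7,0],"angular":[0,0,0]},{"dp":[-0.06,0.7,0],"angular":[0,0,0]},{"dp":[-0.06,0.7,0],"angular":[0,0,0]},{"dp":[-0.06,0.7,0],"angular":[0,0,0]},{"dp":[0,0.53,0],"angular":[0,0,0]},{"dp":[0,0,-0.3],"angular":[0,0,0]},{"dp":[0,0,-0.3],"angular":[0,0,0]},{"dp":[0,0,0],"angular":[0,0,0]}]'
python3 - <<'E'
from h import *
t=vision.snapshot("top")["image"][150:290,180:400]; s=vision.snapshot("side")["image"][90:290,210:390]
o=np.hstack([cv2.resize(t,(480,306)),cv2.resize(s,(275,306))]); cv2.imwrite("pics/c2.png",o)
E
```

```text
t: 7.25
tcp_pos: [0.4934, 0.3288, 0.2032]
tool_rot: [0.687, 0.726, -0.003, -0.001]
force: [-0.1, -0.5, -0.3]
finger_gap: -0.002
gripper_force: 0.0
```

View pics/c2.png

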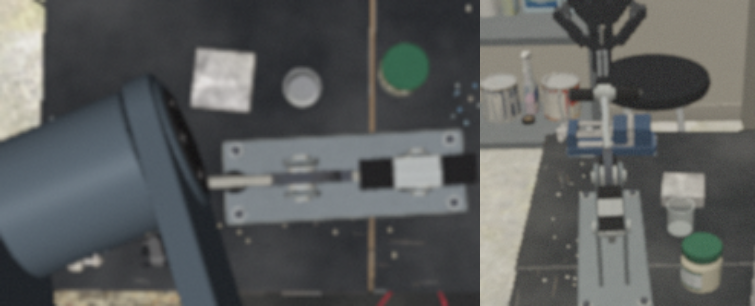

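Tips are centred over the crossbar hub (right panel (603,85)). Pushing down along the arc.

```bash
python3 -m crank '[{"dp":[0,0,-0.25],"angular":[0,0,0]},{"dp":[0,0,-0.2],"angular":[0,0,0]},{"dp":[0,0.08,-0.15],"angular":[0,0,0]},{"dp":[0,0.08,-0.15],"angular":[0,0,0]},{"dp":[0,0.08,-0.15],"angular":[0,0,0]},{"dp":[0,0.08,-0.15],"angular":[0,0,0]}]'; python3 -m crank '[{"dp":[0,0.07,-0.15],"angular":[0,0,0]},{"dp":[0,0.06,-0.15],"angular":[0,0,0]},{"dp":[0,0.05,-0.15],"angular":[0,0,0]},{"dp":[0,0.04,-0.15],"angular":[0,0,0]},{"dp":[0,0.04,-0.15],"angular":[0,0,0]}]'
```

```text
t: 7.95
tcp_pos: [0.4942, 0.3404, 0.1742]
tool_rot: [0.687, 0.727, -0.0, -0.0]
force: [-2.6, 0.3, 4.2]
finger_gap: -0.002
gripper_force: 2.3
t: 8.45
tcp_pos: [0.4947, 0.3493, 0.1519]
tool_rot: [0.687, 0.726, 0.001, -0.001]
force: [-3.1, 3.2, 4.7]
finger_gap: 0.002
gripper_force: 2.6
```

```bash
python3 -m crank '[{"dp":[0,-0.03,-0.15],"angular":[0,0,0]},{"dp":[0,-0.03,-0.15],"angular":[0,0,0]},{"dp":[0,-0.03,-0.15],"angular":[0,0,0]},{"dp":[0,0,-0.15],"angular":[0,0,0]},{"dp":[0,0,-0.1],"angular":[0,0,0]},{"dp":[0,0,-0.1],"angular":[0,0,0]}]'; python3 -m crank '[{"dp":[0,0,-0.1],"angular":[0,0,0]},{"dp":[0,0,-0.07],"angular":[0,0,0]},{"dp":[0,0,0],"angular":[0,0,0]}]';python3 -m crank '[{"dp":[0,0,-0.07],"angular":[0,0,0]},{"dp":[0,0,0],"angular":[0,0,0]}]'
```

```text
t: 9.05
tcp_pos: [0.4955, 0.3453, 0.1276]
tool_rot: [0.687, 0.727, 0.001, 0.0]
force: [2.1, 2.3, 4.9]
finger_gap: 0.0
gripper_force: 2.0
t: 9.35
tcp_pos: [0.4946, 0.3445, 0.1221]
tool_rot: [0.687, 0.727, -0.001, 0.0]
force: [0.9, 0.7, 2.1]
finger_gap: -0.002
gripper_force: 0.9
t: 9.55
tcp_pos: [0.4945, 0.3446, 0.1201]
tool_rot: [0.687, 0.727, -0.001, 0.0]
force: [0.5, 1.4, 0.9]
finger_gap: -0.001
gripper_force: 0.8
```

```bash
python3 -m crank '[{"dp":[0,0,-0.07],"angular":[0,0,0]},{"dp":[0,0,0],"angular":[0,0,0]}]'; python3 -m crank '[{"dp":[0,0,-0.05],"angular":[0,0,0]},{"dp":[0,0,0],"angular":[0,0,0]}]';python3 -m crank '[{"dp":[0,0,-0.05],"angular":[0,0,0]},{"dp":[0,0,0],"angular":[0,0,0]}]'
```

```text
t: 9.75
tcp_pos: [0.4945, 0.3446, 0.1197]
tool_rot: [0.687, 0.727, -0.0, 0.0]
force: [-1.1, -1.3, 11.8]
finger_gap: 0.0
gripper_force: 5.5
t: 9.95
tcp_pos: [0.4946, 0.3446, 0.1195]
tool_rot: [0.687, 0.727, -0.0, 0.0]
force: [-2.3, -2.2, 17.4]
finger_gap: 0.003
gripper_force: 9.1
t: 10.15
tcp_pos: [0.4946, 0.3447, 0.1193]
tool_rot: [0.687, 0.727, 0.0, 0.0]
force: [-4.0, -3.0, 26.2]
finger_gap: 0.001
gripper_force: 12.6
```

The arm is on its stop (hub top at about 0.103 and the force is rising). Moving to the rear pad.

```bash
python3 -m crank '[{"dp":[0,0,0.3],"angular":[0,0,0]},{"dp":[0,0,0.8],"angular":[0,0,0]},{"dp":[0,0,0.9],"angular":[0,0,0]},{"dp":[0,0,0.7],"angular":[0,0,0]},{"dp":[0.05,-0.8,0],"angular":[0,0,0]},{"dp":[0.05,-0.8,0],"angular":[0,0,0]},{"dp":[0.05,-0.8,0],"angular":[0,0,0]},{"dp":[0.05,-0.8,0],"angular":[0,0,0]},{"dp":[0.05,-0.8,0],"angular":[0,0,0]},{"dp":[0.05,-0.8,0],"angular":[0,0,0]},{"dp":[0.05,-0.8,0],"angular":[0,0,0]},{"dp":[0.05,-0.8,0],"angular":[0,0,0]},{"dp":[0.05,-0.8,0],"angular":[0,0,0]},{"dp":[0.05,-0.8,0],"angular":[0,0,0]},{"dp":[0.05,-0.8,0],"angular":[0,0,0]},{"dp":[0.03,-0.57,0],"angular":[0,0,0]},{"dp":[0,0,-0.3],"angular":[0,0,0]},{"dp":[0,0,0],"angular":[0,0,0]}]'
python3 - <<'E'
from h import *
np.set_printoptions(precision=4,suppress=True)
s=vision.snapshot("side"); W=pts(s); t=vision.snapshot("top"); T=pts(t)
for y in np.arange(.045,.17,.01):
    m=(abs(W[...,1]-y)<.004)&(abs(W[...,0]-.511)<.008)&(W[...,2]>.09)&(W[...,2]<.14); print(round(y,3),np.round(np.median(W[m][:,2]) if m.any() else np.nan,4),end='; ')
m=(abs(T[...,1]-.345)<.006)&(abs(T[...,0]-.495)<.04);print("\nbar z pct",np.nanpercentile(T[m][:,2],[50,80,95]))
o=np.hstack([cv2.resize(t["image"][150:290,180:400],(480,306)),cv2.resize(s["image"][90:290,210:390],(275,306))]); cv2.imwrite("pics/c3.png",o)
E
```

```text
t: 11.95
tcp_pos: [0.5101, 0.0638, 0.1856]
tool_rot: [0.687, 0.726, -0.002, -0.002]
force: [-0.1, 0.3, -0.5]
finger_gap: -0.002
gripper_force: 0.0
0.045 nan; 0.055 0.1248; 0.065 0.1262; 0.075 0.1246; 0.085 0.1243; 0.095 0.1188; 0.105 0.1173; 0.115 0.1165; 0.125 0.115; 0.135 0.1158; 0.145 0.1159; 0.155 nan; 0.165 nan; 
bar z pct [0.0958 0.1001 0.1025]
```

View pics/c3.png

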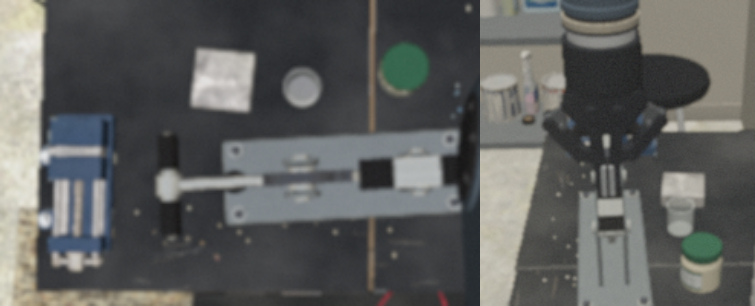

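The arm is level (hub top 0.1025) and the bystanders haven't moved. Fingertips are over the rear pad, so I'll press it.

```bash
python3 -m crank '[{"dp":[0,0,-0.3],"angular":[0,0,0]},{"dp":[0,0,-0.4],"angular":[0,0,0]},{"dp":[0,0,-0.4],"angular":[0,0,0]},{"dp":[0,0,-0.2],"angular":[0,0,0]},{"dp":[0,0,-0.1],"angular":[0,0,0]},{"dp":[0,0,-0.1],"angular":[0,0,0]},{"dp":[0,0,0],"angular":[0,0,0]}]'; python3 -m crank '[{"dp":[0,0,-0.07],"angular":[0,0,0]},{"dp":[0,0,-0.07],"angular":[0,0,0]},{"dp":[0,0,-0.07],"angular":[0,0,0]},{"dp":[0,0,0],"angular":[0,0,0]}]';python3 -m crank '[{"dp":[0,0,-0.07],"angular":[0,0,0]},{"dp":[0,0,0],"angular":[0,0,0]}]'
```

```text
t: 12.75
tcp_pos: [0.5122, 0.0638, 0.1423]
tool_rot: [0.687, 0.727, 0.0, 0.0]
force: [0.6, -0.1, -0.4]
finger_gap: 0.003
gripper_force: 0.0
t: 13.15
tcp_pos: [0.5128, 0.0636, 0.1363]
tool_rot: [0.687, 0.727, 0.0, 0.001]
force: [0.1, -1.0, 2.7]
finger_gap: -0.002
gripper_force: 1.2
t: 13.35
tcp_pos: [0.5129, 0.0633, 0.1344]
tool_rot: [0.687, 0.727, 0.0, 0.001]
force: [0.1, -2.9, 4.3]
finger_gap: 0.001
gripper_force: 2.2
```

```bash
python3 -m crank '[{"dp":[0,0,-0.07],"angular":[0,0,0]},{"dp":[0,0,0],"angular":[0,0,0]}]'; python3 -m crank '[{"dp":[0,0,-0.07],"angular":[0,0,0]},{"dp":[0,0,0],"angular":[0,0,0]}]';python3 -m crank '[{"dp":[0,0,-0.06],"angular":[0,0,0]},{"dp":[0,0,0],"angular":[0,0,0]}]'
```

```text
t: 13.55
tcp_pos: [0.513, 0.0629, 0.1325]
tool_rot: [0.687, 0.727, 0.0, 0.001]
force: [0.1, -6.2, 5.8]
finger_gap: 0.001
gripper_force: 3.3
t: 13.75
tcp_pos: [0.5132, 0.0628, 0.1321]
tool_rot: [0.687, 0.727, 0.0, 0.002]
force: [-2.8, -6.4, 18.5]
finger_gap: 0.001
gripper_force: 9.5
t: 13.95
tcp_pos: [0.5132, 0.0627, 0.1318]
tool_rot: [0.687, 0.727, 0.0, 0.002]
force: [-5.5, -7.1, 29.6]
finger_gap: -0.001
gripper_force: 15.0
```

Hard stop reached. Retreating upwards and checking.

```bash
python3 -m crank '[{"dp":[0,0,0.3],"angular":[0,0,0]},{"dp":[0,0,0.6],"angular":[0,0,0]},{"dp":[0,0,0.9],"angular":[0,0,0]},{"dp":[0,0,0.9],"angular":[0,0,0]},{"dp":[-0.1,-0.7,0.5],"angular":[0,0,0]},{"dp":[-0.1,-0.8,0],"angular":[0,0,0]},{"dp":[-0.1,-0.8,0],"angular":[0,0,0]},{"dp":[-0.1,-0.7,0],"angular":[0,0,0]},{"dp":[0,0,0],"angular":[0,0,0]},{"dp":[0,0,0],"angular":[0,0,0]}]'
python3 - <<'E'
from h import *
s=vision.snapshot("side"); W=pts(s); t=vision.snapshot("top"); T=pts(t)
for n,w in(("side",W),("top",T)):
  print(n)
  for y in np.arange(.045,.17,.01):
    m=(abs(w[...,1]-y)<.004)&(abs(w[...,0]-.511)<.008)&(w[...,2]>.09)&(w[...,2]<.14); print(round(y,3),np.round(np.median(w[m][:,2]) if m.any() else np.nan,4),end='; ')
m=(abs(T[...,1]-.345)<.006)&(abs(T[...,0]-.495)<.04);print("\nbar z pct",np.nanpercentile(T[m][:,2],[50,80,95]))
o=np.hstack([cv2.resize(t["image"][150:290,180:400],(480,306)),cv2.resize(s["image"][90:290,210:390],(275,306))]); cv2.imwrite("pics/c4.png",o)
E
```

```text
t: 14.95
tcp_pos: [0.4996, -0.0255, 0.2235]
tool_rot: [0.688, 0.726, 0.0, -0.001]
force: [0.9, 0.5, -0.8]
finger_gap: 0.003
gripper_force: 0.0
side
0.045 0.11; 0.055 0.1141; 0.065 0.1152; 0.075 0.1166; 0.085 0.1146; 0.095 0.116; 0.105 0.1172; 0.115 0.1188; 0.125 0.1222; 0.135 0.1244; 0.145 0.1262; 0.155 0.1268; 0.165 nan; top
0.045 0.1124; 0.055 0.1142; 0.065 0.1153; 0.075 0.1165; 0.085 0.1145; 0.095 0.1164; 0.105 0.1174; 0.115 0.1182; 0.125 0.1218; 0.135 0.1246; 0.145 0.1262; 0.155 0.1264; 0.165 nan; 
bar z pct [0.09608427 0.10016851 0.10270104]
```

View pics/c4.png

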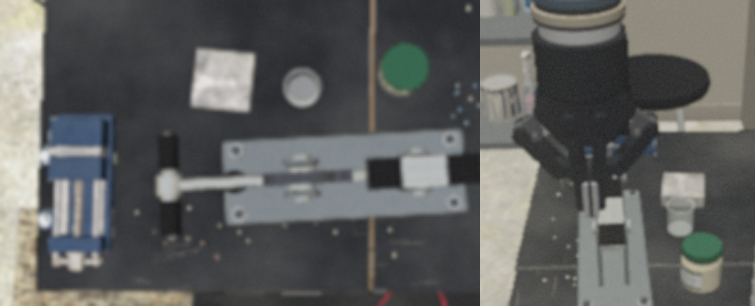

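The pawl is back to its original in-teeth tilt (rear pad 0.115, front 0.126). The arm lies level and the bystanders are where they were. Handing in.

```bash
python3 -c "from station import order; print(order.sign_off())"
```

```text
the job is handed in; nothing more can be done
None
```

The jack is lowered: the arm lies level on its stop, the pawl is back in the teeth, nothing around it moved, and the job was handed in at about 15 s on the robot's clock.

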